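Lay a lasted boot down on its side on the bench rest

ROBOT

A 7-joint arm with a two-finger parallel gripper is mounted at the origin on the work surface. World frame = base frame: x ahead of the robot, y to its left, z up, the work surface at z = 0. Lengths are in m, angles in rad, forces in N, time in s.
With the tool pointing down it reaches from about 0.425 to 0.825 m from the base axis. Payload 3.6 kg.
Tool frame: the origin (TCP) lies on the centre line of the jaws, within the pads' length; the fingertips stand 25 mm ahead of it and the grasp point (between the pads) lies 6 mm ahead of it (ctrl.finger_overhang is the distance from the TCP to the fingertips, in m); z points along the fingers, y is the line along which they close (so a half turn about z gives the same grasp; the last joint's range is limited). The gripper opens to 93 mm and grips with 3 to 60 N. Pads are 15 mm wide; open, the fingers measure 128 mm over their backs; the gripper's body (75 mm by 188 mm) begins 65 mm behind the grasp point.
Start: joints at [1.157, 0.615, -0.013, 1.423, 0.008, 1.103, -0.04], TCP at [0.246, -0.602, 0.244] pointing down, gripper open.
Joint ranges: [-3.12, 3.12], [-0.3, 2.06], [-1.34, 1.32], [0.26, 2.42], [-1.36, 4.5], [0.01, 1.98], [-2.84, 2.84]. Speed limits (rad/s): [2.79, 2.79, 3.14, 3.14, 3.14, 3.14, 3.14].

INTERFACE

Orientations are given as a unit quaternion [x, y, z, w].
In Python, from station import ctrl, cam gives the robot as it stands (ctrl), with the cameras (cam).
- The arm moves only by the shell command python3 nudge.py FILE [FORCE], which reads ROWS from the file FILE. ROWS is one flat JSON list of numbers that holds 1 to 10 rows one after another, with no inner brackets; each row has 7 numbers: the finger opening in m, then dx, dy, dz in a scale on which 1.0 is 750 mm, then a rotation vector rx, ry, rz in parts of the range, where 1.0 means pi rad; each row is the pose to reach, as a shift and turn from the pose commanded when the command began, along the tool's axes at that moment; what a row does not reach only later rows make up. A row lasts 1/12 s, in which the tool goes at most 0.0417 m and 0.125 rad, less where a joint would pass 70% of its speed; a pose out of reach is approached as far as the arm can. The fingers move at their own pace and stop on an object; FORCE is the grip in N (left out, the last holds). Time passes only in rows, so rows that do not move let the fingers close. It prints the time, the measured TCP pose, the force, the opening and the grip force at its end. Input that does not fit is refused with a message, and nothing moves.
- ctrl.get_obs(): the state, without advancing time (a new reading comes with each control period).
- cam.read_camera(name): name is "side" or "top" or "wrist"; returns the picture (384x512x3 uint8, blue, green, red); there is no depth.
- cam.get_calibration(name): a dict with "fov_y" (degrees; the focal length in pixels is half the picture's height over the tangent of half this angle, whatever the lens; pixels are square), "cx", "cy" (the principal point, pixels), "xyz" and "rotation" of the camera in the world. Camera axes: x right, y down, z forward; pixel columns grow to the right and rows downward; lengths in m; the calibration is good to about 2 mm. A picture is of the moment at which its call begins: read the wrist's pose just before it. get_calibration takes no time and is no camera call; for the wrist camera it gives the pose at the moment of the call.
- ctrl.sign_off(): hands the job in; it is judged then, once.
The state is a dict: "clock": time; "joint_positions": joint angles; "qvel": joint speeds; "effort": joint torques, N m; "tool_pos": TCP position; "ee_rot": TCP orientation; "wrist_force": force on the tool from outside, world axes, zero at the start; "moment": the same for the moment, N m; "opening": finger opening in m; "finger_force": force on a finger pad.
Only numpy, scipy, OpenCV 4.12 (cv2) and the standard library are available. Lean on these libraries where they do the work, as an engineer would, in place of code of your own. Each camera call takes 0.05 s, during which the arm holds its last target. There are 200 camera calls.

TASK

The boot standing on its sole has to lie on its side for its sole edge to be trimmed: tip it over sideways with your fingertips, towards the black padded rest, and let it down gently on your fingers, without dropping it, until the side of its leg lies on the rest. Only touch and guide it with loose fingers: do not squeeze it, lift it or carry it, let the edge of the sole stay on the bench as it turns over. Leave the tray of heel tips, the thread cone and the polish tin where they are.

Things in the scene. Friction and masses are not known exactly. Their poses are not given: they have to be found in the camera images.
- boot: Brown ankle boot, rigid on a hard green last, loose on its black sole; 0.7-0.9 kg, centre of mass at x -12, z 83. Origin under the sole's centre; x to the toe, y left, z up the leg. Sole x -117..135, y -48..48. Leg y -38..38, x -108..8, cuff at z 170. Pushed sideways high up it does not skid but turns about the sole edge y = 48 or -48, z = 0; balances at 0.5 rad tilt. (mm)
- last_top (a point): Centre of the top face of the green last, at boot x = -50, y = 0, z = 235. The bare top of the last stands out above the cuff (z = 170 to 235): a block with flat sides, 98 long in boot x (-99 to -1) and 42 wide in boot y (-21 to 21). (mm)
- sole_left (a point): Point on the boot's left lower sole edge: boot x = -10, y = 48, z = 0. The edge the boot turns about when tipped to its left. (mm)
- sole_right (a point): Point on the boot's right lower sole edge: boot x = -10, y = -48, z = 0. The edge the boot turns about when tipped to its right. (mm)
- rest: Fixed padded rest to the boot's left or right, 175-195 from it, about parallel: wooden board 220 x 80 x 12 with a black half-round bolster 200 long, 56 wide along it, top 34 high. Origin under its centre on the bench, x along the bolster. Tipped onto it the boot's leg lies across the bolster at about 1.4 rad tilt; the green last overhangs past it with 60 free below. (mm)
- tray: Loose pale wooden tray of heel tips, 200 (x) x 85 (y) x 32 high, on the other side of the boot from the rest. Origin under its centre. To be left alone. (mm)
- thread: Loose cone of tan thread standing upright, 60 in diameter, 125 high; origin under its centre. To be left alone. (mm)
- polish: Loose flat round polish tin with a red lid, 74 in diameter, 28 high; origin under its centre. To be left alone. (mm)

How it is judged:
By the outcome, as a careful person would: the job done as asked, in the order asked, and still so for the second after the job is handed in, with the robot touching nothing.
It also fails if it takes over 58 s, if anything falls off the work surface, if the arm or the gripper's body presses on something with over 40 N, if the wrist force passes 120 N, or if a joint passes its speed limit or range.

## Working session

There is one attempt and no reset: what is moved stays moved. The work goes in short steps, Python scripts to look and compute and a shell command to move; the robot and the scene stay as the last step left them, time stands still between calls to the robot, and variables do not carry over. Pictures are saved under pics/ and viewed, at most 10 in all, crops included, and the job is handed in when it is done.

```bash
ls; mkdir -p pics; python3 - <<'E'
from station import ctrl, cam
import cv2
for n in("side","top"):
    c=cam.get_calibration(n);print(n,c)
    cv2.imwrite(f"pics/{n}0.png",cv2.resize(cam.read_camera(n),(800,600),interpolation=cv2.INTER_CUBIC))
o=ctrl.get_obs();print(o)
E
```

```text
nudge.py
pics
station.py
side {'fov_y': 51.19116614202819, 'cx': 263.80840638538086, 'cy': 198.68469663294388, 'xyz': array([ 0.31614594, -0.32893217,  0.92157162]), 'rotation': array([ 0.90118092, -0.33282024,  0.09903015, -0.25941601])}
top {'fov_y': 49.31718799668406, 'cx': 257.0121887647075, 'cy': 194.95774105167666, 'xyz': array([0.53874307, 0.04719746, 1.21894512]), 'rotation': array([ 0.71234835, -0.70129231,  0.02437181, -0.01244755])}
{'clock': 0.1, 'joint_positions': array([ 1.15648297,  0.61580605, -0.01262938,  1.42472462,  0.00810082,
        1.10344185, -0.0403906 ]), 'qvel': array([ 0.00010763, -0.00148916,  0.00036817, -0.00395676, -0.00035238,
       -0.00093281, -0.00053751]), 'effort': array([ 1.57526290e-03, -4.60041404e+01,  2.10047490e-01, -1.66244477e+01,
       -6.11934881e-02,  1.69030105e-02,  1.09245516e-04]), 'tool_pos': array([ 0.24557371, -0.60110902,  0.24261227]), 'ee_rot': array([ 9.81250013e-01,  1.92735715e-01, -2.35726716e-04, -1.14082110e-03]), 'wrist_force': array([ 1.01661037,  0.59343369, -0.23873267]), 'moment': array([-0.05519173,  0.00410214,  0.00477994]), 'finger_force': 0.0, 'opening': 0.09308623080039825}
```

View pics/side0.png

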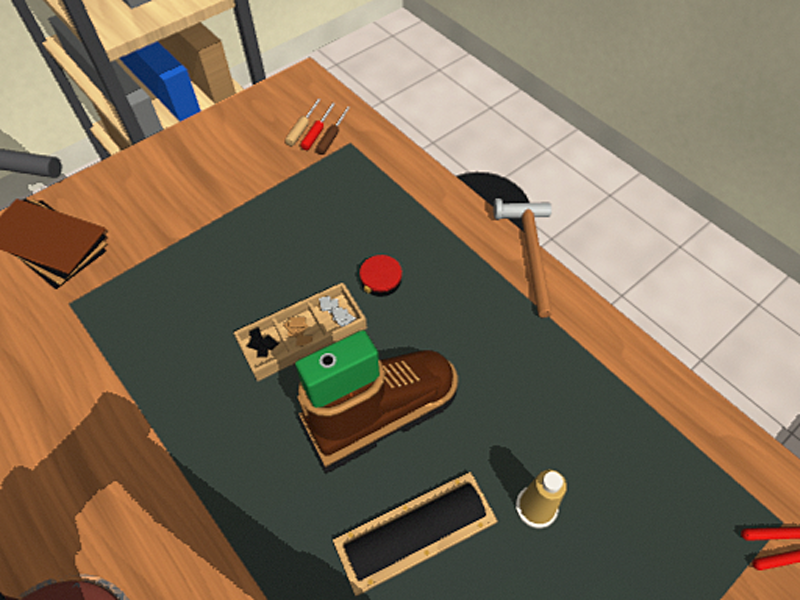

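View pics/top0.png

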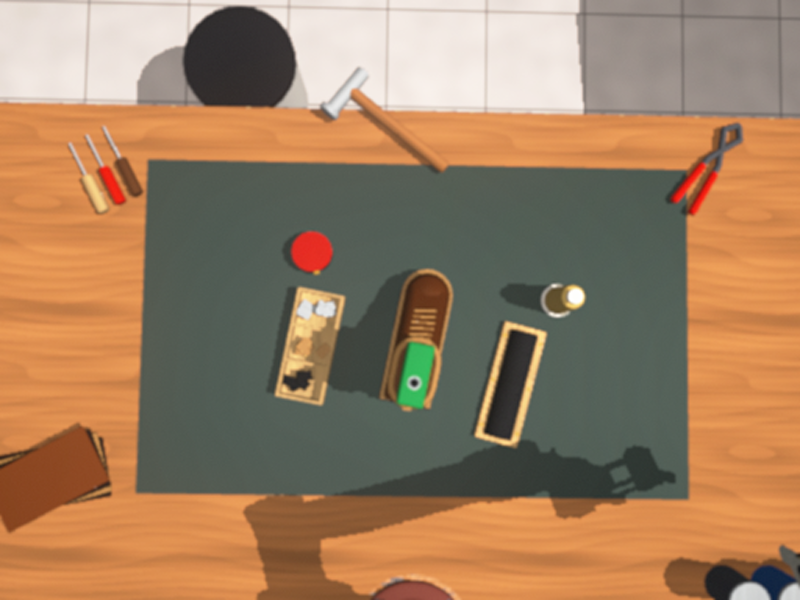

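The side view shows the boot toe at right (455,375), last top near (328,360), rest at lower (415,530). The top view has last top at (414,383), rest centre at (511,384), tray left, thread at (562,300), tin at (311,252). The rest is on the boot's right (-y), so it tips about sole_right.

```bash
cat > h.py <<'E'
from station import ctrl, cam
import numpy as np
from scipy.spatial.transform import Rotation as R
def ray(n,u,v,s=1.5625):
    c=cam.get_calibration(n);f=192/np.tan(np.radians(c["fov_y"])/2)
    d=R.from_quat(c["rotation"]).apply([(u/s-c["cx"])/f,(v/s-c["cy"])/f,1]);return c["xyz"],d
def atz(n,u,v,z):
    o,d=ray(n,u,v);return o+d*(z-o[2])/d[2]
E
python3 - <<'E'
from h import *
np.set_printoptions(precision=3,suppress=True)
print("last top",atz("top",414,383,.235),atz("side",328,360,.235))
for p in((506,322),(547,331),(515,446),(475,436)):print("rest top",atz("top",*p,.012))
for p in((472,473),(497,521),(358,592),(333,538)):print("rest side",atz("side",*p,.012))
for p in((404,342),(437,345),(429,409),(398,407)):print("last top corners T",atz("top",*p,.235))
for p in((296,361),(368,331),(379,356),(309,388)):print("S",atz("side",*p,.235))
print("sole S",atz("side",325,467,.0),atz("side",440,409,.0))
print("thread",atz("top",562,300,0.),"polish",atz("top",311,252,.028))
E
```

```text
last top [0.473 0.011 0.235] [0.475 0.01  0.235]
rest top [ 0.573 -0.167  0.012]
rest top [ 0.557 -0.243  0.012]
rest top [ 0.345 -0.185  0.012]
rest top [ 0.363 -0.111  0.012]
rest side [ 0.576 -0.17   0.012]
rest side [ 0.555 -0.243  0.012]
rest side [ 0.349 -0.188  0.012]
rest side [ 0.365 -0.11   0.012]
last top corners T [0.534 0.026 0.235]
last top corners T [ 0.53  -0.023  0.235]
last top corners T [ 0.434 -0.012  0.235]
last top corners T [0.437 0.034 0.235]
S [0.444 0.034 0.235]
S [0.538 0.01  0.235]
S [ 0.526 -0.027  0.235]
S [ 0.435 -0.006  0.235]
sole S [ 0.418 -0.017 -0.   ] [ 0.612 -0.06   0.   ]
thread [ 0.616 -0.274  0.   ] polish [0.695 0.195 0.028]
```

```bash
python3 - <<'E'
from station import ctrl, cam
import cv2
a=cam.read_camera("top")[160:280,230:330];b=cam.read_camera("side")[200:310,180:300]
import numpy as np
cv2.imwrite("pics/c.png",np.hstack([cv2.resize(a,(400,480),interpolation=3),cv2.resize(b[:,:100],(400,440),interpolation=3)[:440].copy() if 0 else cv2.resize(b,(400,480),interpolation=3)]))
E
```

```text
(no output)
```

View pics/c.png

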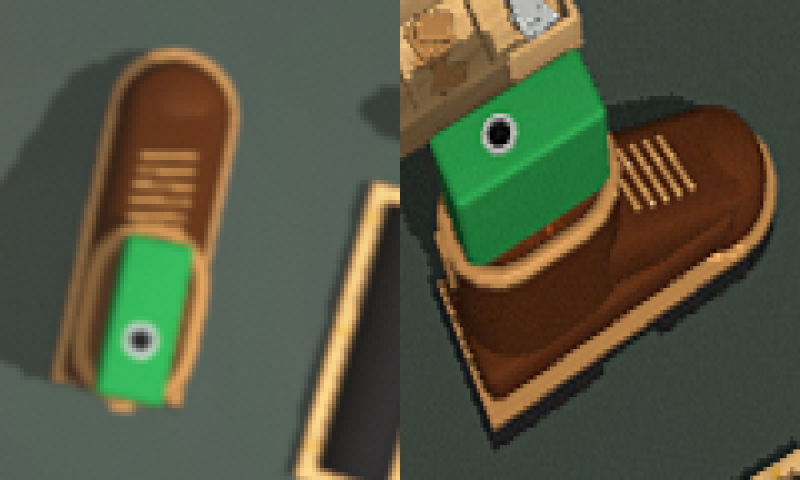

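Crops: last top corners at side crop (432,135),(575,52),(605,110),(460,207), consistent with 98×42; the top centre is about (0.485, 0.004), boot heading about -13.5°. The rest heading agrees (~-15°).

```bash
cat >> h.py <<'E'
def tool(yaw,tilt): # tool x along boot x, z down, then tilted about boot x
    return R.from_euler('z',yaw)*R.from_euler('x',np.pi+tilt)
def delta(p,r):
    o=ctrl.get_obs();q=R.from_quat(o["ee_rot"])
    print("shift",q.inv().apply(np.array(p)-o["tool_pos"]).round(4),"rotv",(q.inv()*r).as_rotvec().round(4))
E
python3 - <<'E'
from h import *
delta([.485,.004,.33],tool(-.236,0))
delta([.44,-.21,.33],tool(-.236,0))
delta([.44,-.21,.33],tool(-.236,1.1))
E
```

```text
shift [ 0.4505 -0.4699 -0.0863] rotv [-1.500e-03  5.000e-04  6.239e-01]
shift [ 0.3279 -0.2889 -0.0866] rotv [-1.500e-03  5.000e-04  6.239e-01]
shift [ 0.3279 -0.2889 -0.0866] rotv [1.0611 0.343  0.5586]
```

Units first: shifts go in shares of 750 mm and turns go in shares of pi rad. So 0.3 m is 0.4, -0.24 m is -0.32, 0.44 rad is 0.1401.

```bash
python3 - <<'E'
from h import *
delta([.425,-.25,.17],tool(-.236,1.15))
E
echo '[0.093, 0.04, -0.0333, -0.0267, 0, 0, 0.0255, 0.093, 0.08, -0.0667, -0.04, 0, 0, 0.0637, 0.093, 0.12, -0.1, -0.04, 0, 0, 0.1019, 0.093, 0.16, -0.1333, -0.04, 0, 0, 0.1401, 0.093, 0.2, -0.16, -0.04, 0, 0, 0.1783, 0.093, 0.24, -0.1933, -0.04, 0, 0, 0.1986, 0.093, 0.28, -0.2267, -0.04, 0, 0, 0.1986, 0.093, 0.32, -0.2667, -0.04, 0, 0, 0.1986, 0.093, 0.36, -0.3, -0.04, 0, 0, 0.1986, 0.093, 0.4, -0.32, -0.04, 0, 0, 0.1986]' > next.json && python3 nudge.py next.json
python3 - <<'E'
from h import *
delta([.425,-.25,.17],tool(-.236,1.15))
print(ctrl.get_obs()["joint_positions"].round(3))
E
```

```text
shift [ 0.2989 -0.2573  0.0733] rotv [1.1093 0.3586 0.5524]
clock: 1.03
tool_pos: [0.4328, -0.2623, 0.2738]
ee_rot: [0.993, -0.117, -0.001, -0.001]
wrist_force: [-0.2, 0.4, 0.0]
opening: 0.0929
finger_force: 0.0
shift [-0.0103 -0.01    0.1038] rotv [1.1484 0.0023 0.0012]
[ 0.44   0.361  0.086  1.789 -0.038  0.995 -1.263]
```

Tilt reach test in free air near the final pose.

In the tool's units: 0.1 m is 0.1333, 0.09 m is 0.12, 1.15 rad is 0.3661.

```bash
echo '[0.093, 0, 0, 0.0133, 0.0382, 0, 0, 0.093, 0, 0, 0.0267, 0.0764, 0, 0, 0.093, 0, 0, 0.04, 0.1146, 0, 0, 0.093, 0, 0, 0.0533, 0.1528, 0, 0, 0.093, 0, 0, 0.0667, 0.191, 0, 0, 0.093, 0, 0, 0.08, 0.2292, 0, 0, 0.093, 0, 0, 0.0933, 0.2674, 0, 0, 0.093, 0, 0, 0.1067, 0.3056, 0, 0, 0.093, 0, 0, 0.12, 0.3438, 0, 0, 0.093, 0, 0, 0.1333, 0.3661, 0, 0]' > next.json && python3 nudge.py next.json
python3 - <<'E'
from h import *
delta([.425,-.25,.17],tool(-.236,1.15))
print(ctrl.get_obs()["joint_positions"].round(3))
E
```

```text
clock: 1.87
tool_pos: [0.4316, -0.268, 0.1712]
ee_rot: [0.832, -0.101, 0.064, -0.542]
wrist_force: [-0.1, -0.4, 0.2]
opening: 0.0928
finger_force: 0.0
shift [-0.0107 -0.0053  0.0151] rotv [-0.0044 -0.0029 -0.004 ]
[ 1.052  0.913 -0.213  1.628 -0.689  1.478 -0.567]
```

Reachable. Now return upright and go over the last.

In the tool's units: -0.16 m is -0.2133, -0.09 m is -0.12, -1.15 rad is -0.3661.

```bash
echo '[0.093, 0, 0, -0.04, -0.0382, 0, 0, 0.093, 0, 0, -0.08, -0.0764, 0, 0, 0.093, 0, 0, -0.12, -0.1146, 0, 0, 0.093, 0, 0, -0.16, -0.1528, 0, 0, 0.093, 0, 0, -0.1867, -0.191, 0, 0, 0.093, 0, 0, -0.2133, -0.2292, 0, 0, 0.093, 0, 0, -0.2133, -0.2674, 0, 0, 0.093, 0, 0, -0.2133, -0.3056, 0, 0, 0.093, 0, 0, -0.2133, -0.3438, 0, 0, 0.093, 0, 0, -0.2133, -0.3661, 0, 0]' > next.json && python3 nudge.py next.json
python3 - <<'E'
from h import *
delta([.484,.004,.34],tool(-.236,0))
E
```

```text
clock: 2.7
tool_pos: [0.4001, -0.4062, 0.2402]
ee_rot: [0.993, -0.116, 0.001, 0.002]
wrist_force: [0.1, 0.0, -0.5]
opening: 0.0931
finger_force: 0.0
shift [-0.0126 -0.4181 -0.1015] rotv [ 0.0038 -0.0029  0.0035]
```

In the tool's units: -0.33 m is -0.44, -0.295 m is -0.3933.

```bash
echo '[0.093, 0, 0, -0.0533, 0, 0, 0, 0.093, 0, -0.0267, -0.1, 0, 0, 0, 0.093, 0, -0.0733, -0.1333, 0, 0, 0, 0.093, -0.004, -0.1267, -0.1333, 0, 0, 0, 0.093, -0.008, -0.18, -0.1333, 0, 0, 0, 0.093, -0.012, -0.2333, -0.1333, 0, 0, 0, 0.093, -0.016, -0.2867, -0.1333, 0, 0, 0, 0.093, -0.016, -0.34, -0.1333, 0, 0, 0, 0.093, -0.016, -0.3933, -0.1333, 0, 0, 0, 0.093, -0.016, -0.44, -0.1333, 0, 0, 0]' > next.json && python3 nudge.py next.json
echo '[0.093, 0, -0.04, 0, 0, 0, 0, 0.093, 0, -0.0733, 0, 0, 0, 0, 0.093, 0, -0.1, 0, 0, 0, 0, 0.093, 0, -0.1133, 0, 0, 0, 0, 0.093, 0, -0.116, 0, 0, 0, 0, 0.093, 0, -0.116, 0, 0, 0, 0]' > next.json && python3 nudge.py next.json
python3 - <<'E'
from h import *
delta([.484,.004,.225],tool(-.236,0))
import cv2
c=cam.get_calibration("wrist");print(c)
w=cam.read_camera("wrist");s=cam.read_camera("side")[130:320,130:330]
cv2.imwrite("pics/w1.png",np.hstack([cv2.resize(w,(400,300)),cv2.resize(s,(316,300))]))
E
```

```text
clock: 3.53
tool_pos: [0.4642, -0.0815, 0.3392]
ee_rot: [0.993, -0.117, 0.0, -0.0]
wrist_force: [0.7, -0.5, -0.9]
opening: 0.0928
finger_force: 0.0
clock: 4.03
tool_pos: [0.4844, -0.0002, 0.3389]
ee_rot: [0.993, -0.118, -0.0, 0.0]
wrist_force: [-0.2, -1.0, -0.1]
opening: 0.0932
finger_force: 0.0
shift [-0.0013 -0.0041  0.1139] rotv [0.0007 0.0004 0.0001]
{'fov_y': 66.7472779342275, 'cx': 254.174191439998, 'cy': 189.47708277905812, 'xyz': array([ 0.55857634, -0.01812144,  0.47834077]), 'rotation': array([-0.61253427,  0.7784123 ,  0.1073004 , -0.08580602])}
```

View pics/w1.png

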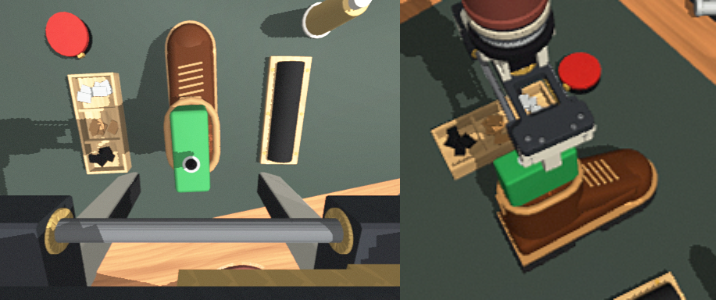

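Wrist view: last top corners about (172,113),(207,113),(210,190),(174,192) of the 400-wide picture, nearly midway between the fingers (138, 260) and parallel to them.

```bash
python3 - <<'E'
from h import *
c=cam.get_calibration("wrist");o=ctrl.get_obs();q=R.from_quat(o["ee_rot"])
for p in((172,113),(207,113),(210,190),(174,192)):
    a,d=ray("wrist",*p,.78125);w=a+d*(.235-a[2])/d[2]
    print(w.round(3),q.inv().apply(w-o["tool_pos"]).round(4))
E
```

```text
[0.536 0.014 0.235] [ 0.0463 -0.0278  0.1039]
[ 0.527 -0.022  0.235] [0.0463 0.0094 0.104 ]
[ 0.439 -0.005  0.235] [-0.0436  0.0138  0.104 ]
[0.446 0.037 0.235] [-0.0461 -0.0285  0.1039]
```

In the tool's units: 0.114 m is 0.152, -0.007 m is -0.0093.

```bash
echo '[0.093, 0, -0.0053, 0.0267, 0, 0, 0, 0.093, 0, -0.0093, 0.06, 0, 0, 0, 0.093, 0, -0.0093, 0.0933, 0, 0, 0, 0.093, 0, -0.0093, 0.12, 0, 0, 0, 0.093, 0, -0.0093, 0.14, 0, 0, 0, 0.093, 0, -0.0093, 0.152, 0, 0, 0, 0.08, 0, -0.0093, 0.152, 0, 0, 0, 0.07, 0, -0.0093, 0.152, 0, 0, 0, 0.064, 0, -0.0093, 0.152, 0, 0, 0, 0.06, 0, -0.0093, 0.152, 0, 0, 0]' > next.json && python3 nudge.py next.json 3
python3 - <<'E'
from h import *
import cv2
w=cam.read_camera("wrist");s=cam.read_camera("side")[130:320,130:330]
cv2.imwrite("pics/w2.png",np.hstack([cv2.resize(w,(400,300)),cv2.resize(s,(316,300))]))
E
```

```text
clock: 4.97
tool_pos: [0.4869, 0.0067, 0.2262]
ee_rot: [0.993, -0.118, 0.001, -0.0]
wrist_force: [-0.4, -0.1, 0.0]
opening: 0.0706
finger_force: 0.0
```

View pics/w2.png

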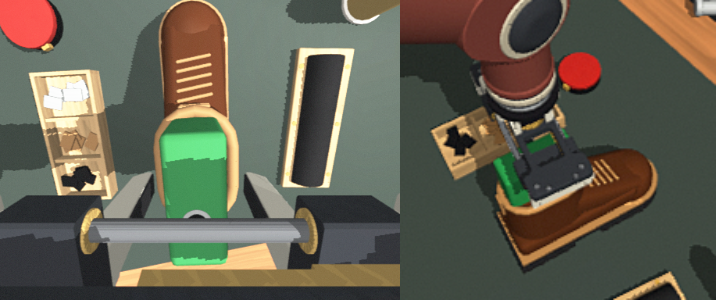

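The fingers straddle the last centrally and have room on both sides. Start turning about the sole edge with loose fingers.

In the tool's units: 0.0551 m is 0.0735, 0.0482 m is 0.0643, 0.24 rad is 0.0764.

```bash
echo '[0.056, 0, 0, 0, 0, 0, 0, 0.056, 0, 0, 0, 0, 0, 0, 0.056, 0, 0.0091, -0.0017, 0.0095, 0, 0, 0.056, 0, 0.0181, -0.0033, 0.0191, 0, 0, 0.056, 0, 0.0273, -0.0045, 0.0286, 0, 0, 0.056, 0, 0.0365, -0.0055, 0.0382, 0, 0, 0.056, 0, 0.0457, -0.0061, 0.0477, 0, 0, 0.056, 0, 0.0549, -0.0065, 0.0573, 0, 0, 0.056, 0, 0.0643, -0.0067, 0.0668, 0, 0, 0.056, 0, 0.0735, -0.0065, 0.0764, 0, 0]' > next.json && python3 nudge.py next.json 3
python3 - <<'E'
from h import *
import cv2
w=cam.read_camera("wrist");s=cam.read_camera("side")[130:320,130:330]
cv2.imwrite("pics/w3.png",np.hstack([cv2.resize(w,(400,300)),cv2.resize(s,(316,300))]))
E
```

```text
clock: 5.9
tool_pos: [0.4739, -0.0465, 0.2305]
ee_rot: [0.986, -0.117, 0.015, -0.12]
wrist_force: [1.7, 0.4, 0.9]
opening: 0.056
finger_force: 0.5
```

View pics/w3.png

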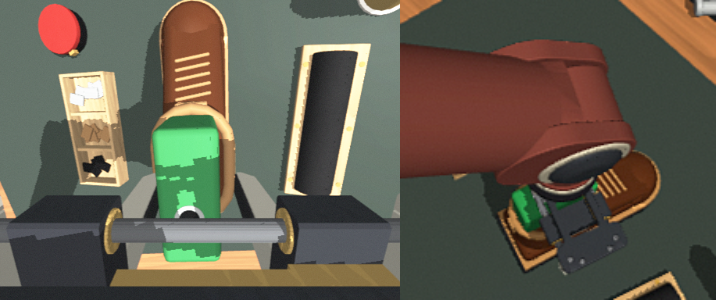

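The boot tilts with the tool, left finger touching, the other finger free on the rest side. Continue through balance.

In the tool's units: 0.0574 m is 0.0765, 0.0528 m is 0.0704, 0.03 rad is 0.0095.

```bash
for i in 1; do echo '[0.056, 0, 0.0091, -0.0017, 0.0095, 0, 0, 0.056, 0, 0.0181, -0.0033, 0.0191, 0, 0, 0.056, 0, 0.0273, -0.0045, 0.0286, 0, 0, 0.056, 0, 0.0365, -0.0055, 0.0382, 0, 0, 0.056, 0, 0.0457, -0.0061, 0.0477, 0, 0, 0.056, 0, 0.0519, -0.0064, 0.0541, 0, 0, 0.056, 0, 0.058, -0.0067, 0.0605, 0, 0, 0.056, 0, 0.0643, -0.0067, 0.0668, 0, 0, 0.056, 0, 0.0704, -0.0065, 0.0732, 0, 0, 0.056, 0, 0.0765, -0.0064, 0.0796, 0, 0]' > next.json && python3 nudge.py next.json 3; done
echo '[0.056, 0, 0.0061, -0.0012, 0.0064, 0, 0, 0.056, 0, 0.0121, -0.0023, 0.0127, 0, 0, 0.056, 0, 0.0181, -0.0033, 0.0191, 0, 0, 0.056, 0, 0.0243, -0.0041, 0.0255, 0, 0, 0.056, 0, 0.0304, -0.0049, 0.0318, 0, 0, 0.056, 0, 0.0365, -0.0055, 0.0382, 0, 0, 0.056, 0, 0.0365, -0.0055, 0.0382, 0, 0]' > next.json && python3 nudge.py next.json 3
python3 - <<'E'
from h import *
import cv2
w=cam.read_camera("wrist");s=cam.read_camera("top")[130:320,200:400]
cv2.imwrite("pics/w4.png",np.hstack([cv2.resize(w,(400,300)),cv2.resize(s,(316,300))]))
E
```

```text
clock: 6.83
tool_pos: [0.4602, -0.1012, 0.2211]
ee_rot: [0.963, -0.114, 0.028, -0.241]
wrist_force: [1.0, 1.2, 0.5]
opening: 0.0562
finger_force: 0.1
clock: 7.42
tool_pos: [0.4533, -0.1296, 0.2104]
ee_rot: [0.947, -0.114, 0.035, -0.298]
wrist_force: [-0.1, -1.6, -0.2]
opening: 0.0561
finger_force: 0.3
```

View pics/w4.png

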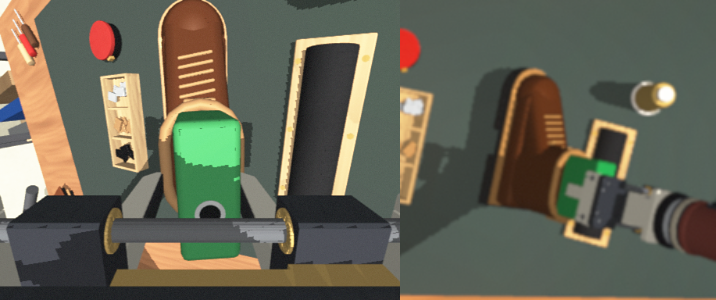

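The boot has passed balance and leans on the rest-side finger. Continue letting down.

In the tool's units: 0.0574 m is 0.0765, 0.0516 m is 0.0688, 0.25 rad is 0.0796.

```bash
for i in 1; do echo '[0.056, 0, 0.0076, -0.0015, 0.008, 0, 0, 0.056, 0, 0.0152, -0.0028, 0.0159, 0, 0, 0.056, 0, 0.0228, -0.004, 0.0239, 0, 0, 0.056, 0, 0.0304, -0.0049, 0.0318, 0, 0, 0.056, 0, 0.0381, -0.0056, 0.0398, 0, 0, 0.056, 0, 0.0457, -0.0061, 0.0477, 0, 0, 0.056, 0, 0.0535, -0.0065, 0.0557, 0, 0, 0.056, 0, 0.0612, -0.0067, 0.0637, 0, 0, 0.056, 0, 0.0688, -0.0067, 0.0716, 0, 0, 0.056, 0, 0.0765, -0.0064, 0.0796, 0, 0]' > next.json && python3 nudge.py next.json 3; done
echo '[0.056, 0, 0.0076, -0.0015, 0.008, 0, 0, 0.056, 0, 0.0152, -0.0028, 0.0159, 0, 0, 0.056, 0, 0.0228, -0.004, 0.0239, 0, 0, 0.056, 0, 0.0304, -0.0049, 0.0318, 0, 0, 0.056, 0, 0.0381, -0.0056, 0.0398, 0, 0, 0.056, 0, 0.0457, -0.0061, 0.0477, 0, 0, 0.056, 0, 0.0535, -0.0065, 0.0557, 0, 0, 0.056, 0, 0.0612, -0.0067, 0.0637, 0, 0, 0.056, 0, 0.0688, -0.0067, 0.0716, 0, 0, 0.056, 0, 0.0765, -0.0064, 0.0796, 0, 0]' > next.json && python3 nudge.py next.json 3
python3 - <<'E'
from h import *
import cv2
o=ctrl.get_obs();q=R.from_quat(o["ee_rot"]);u=np.array([np.sin(-.236),-np.cos(-.236),0])
print("tilt",(tool(-.236,0).inv()*q).as_rotvec().round(3),"u",(o["tool_pos"]-[.4869,.0067,0])@u-.048, "joints",o["joint_positions"].round(3))
w=cam.read_camera("wrist");s=cam.read_camera("top")[130:320,200:400]
cv2.imwrite("pics/w5.png",np.hstack([cv2.resize(w,(400,300)),cv2.resize(s,(316,300))]))
E
```

```text
clock: 8.35
tool_pos: [0.4422, -0.1764, 0.1823]
ee_rot: [0.902, -0.107, 0.049, -0.415]
wrist_force: [0.1, -0.7, -0.3]
opening: 0.0565
finger_force: 0.6
clock: 9.18
tool_pos: [0.4325, -0.2159, 0.1418]
ee_rot: [0.843, -0.1, 0.062, -0.524]
wrist_force: [0.6, -0.3, -1.9]
opening: 0.0561
finger_force: 1.0
tilt [ 1.113 -0.     0.   ] u 0.18116929149566963 joints [ 1.08   0.918 -0.353  1.762 -0.652  1.263 -0.583]
```

View pics/w5.png

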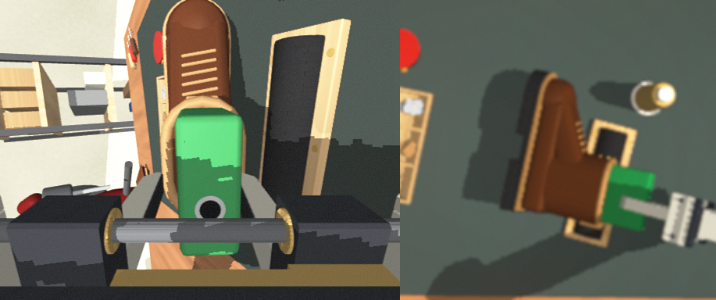

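The last lies on the lower finger, tilt about 1.15; the leg hovers just above the bolster. Lower the rest of the way at constant tool tilt (body clearance), slowly.

In the tool's units: 0.035 m is 0.0467, -0.003 m is -0.004.

```bash
echo '[0.057, 0, 0.0047, -0.0007, 0, 0, 0, 0.057, 0, 0.0093, -0.0013, 0, 0, 0, 0.058, 0, 0.014, -0.002, 0, 0, 0, 0.058, 0, 0.0187, -0.0024, 0, 0, 0, 0.059, 0, 0.0233, -0.0027, 0, 0, 0, 0.059, 0, 0.028, -0.0033, 0, 0, 0, 0.06, 0, 0.0327, -0.0037, 0, 0, 0, 0.06, 0, 0.0373, -0.004, 0, 0, 0, 0.061, 0, 0.042, -0.004, 0, 0, 0, 0.061, 0, 0.0467, -0.004, 0, 0, 0]' > next.json && python3 nudge.py next.json 3
echo '[0.062, 0, 0.004, 0, 0, 0, 0, 0.062, 0, 0.008, 0, 0, 0, 0, 0.062, 0, 0.012, 0, 0, 0, 0, 0.063, 0, 0.016, -0.0013, 0, 0, 0, 0.063, 0, 0.02, -0.0013, 0, 0, 0, 0.063, 0, 0.024, -0.0013, 0, 0, 0, 0.064, 0, 0.028, -0.0027, 0, 0, 0]' > next.json && python3 nudge.py next.json 3
python3 - <<'E'
from h import *
import cv2
o=ctrl.get_obs();u=np.array([np.sin(-.236),-np.cos(-.236),0])
print("u",(o["tool_pos"]-[.4869,.0067,0])@u-.048)
w=cam.read_camera("wrist");s=cam.read_camera("side")[190:384,150:350]
cv2.imwrite("pics/w6.png",np.hstack([cv2.resize(w,(400,300)),cv2.resize(s,(309,300))]))
E
```

```text
clock: 10.12
tool_pos: [0.4284, -0.2336, 0.112]
ee_rot: [0.844, -0.1, 0.062, -0.523]
wrist_force: [0.7, 0.2, -3.3]
opening: 0.0609
finger_force: 1.1
clock: 10.7
tool_pos: [0.4257, -0.244, 0.0946]
ee_rot: [0.844, -0.1, 0.062, -0.524]
wrist_force: [-0.1, -0.1, 0.9]
opening: 0.0636
finger_force: 0.0
u 0.2100500961782666
```

View pics/w6.png

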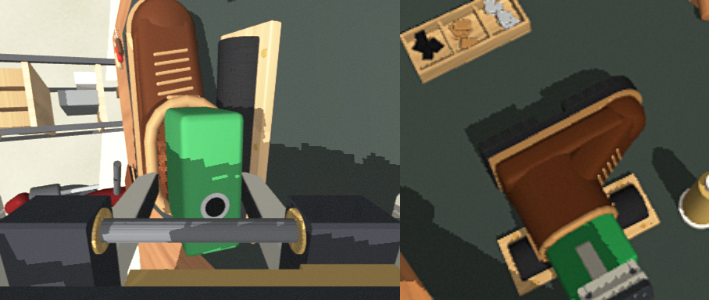

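Forces are zero: the leg lies on the bolster with fingers free. Open slightly and withdraw along the fingers.

In the tool's units: -0.13 m is -0.1733, -0.11 m is -0.1467.

```bash
echo '[0.068, 0, 0.0027, 0, 0, 0, 0, 0.07, 0, 0.004, 0, 0, 0, 0, 0.07, 0, 0.004, 0, 0, 0, 0, 0.07, 0, 0.004, -0.0107, 0, 0, 0, 0.07, 0, 0.004, -0.0267, 0, 0, 0, 0.07, 0, 0.004, -0.0467, 0, 0, 0, 0.07, 0, 0.004, -0.0733, 0, 0, 0, 0.07, 0, 0.004, -0.1067, 0, 0, 0, 0.07, 0, 0.004, -0.1467, 0, 0, 0, 0.07, 0, 0.004, -0.1733, 0, 0, 0]' > next.json && python3 nudge.py next.json 3
echo '[0.07, 0, -0.0267, -0.0267, 0, 0, 0, 0.07, 0, -0.0533, -0.04, 0, 0, 0, 0.07, 0, -0.08, -0.04, 0, 0, 0, 0.07, 0, -0.08, -0.04, 0, 0, 0, 0.07, 0, -0.08, -0.04, 0, 0, 0, 0.07, 0, -0.08, -0.04, 0, 0, 0]' > next.json && python3 nudge.py next.json 3
python3 - <<'E'
from h import *
import cv2
w=cam.read_camera("top")[110:310,150:400];s=cam.read_camera("side")[150:384,120:370]
cv2.imwrite("pics/w7.png",np.hstack([cv2.resize(w,(400,320)),cv2.resize(s,(342,320))]))
E
```

```text
clock: 11.63
tool_pos: [0.3973, -0.3616, 0.1507]
ee_rot: [0.845, -0.101, 0.063, -0.522]
wrist_force: [0.5, -0.7, -0.1]
opening: 0.0702
finger_force: 0.0
clock: 12.13
tool_pos: [0.3975, -0.359, 0.2159]
ee_rot: [0.844, -0.1, 0.061, -0.523]
wrist_force: [-0.1, 0.3, -0.5]
opening: 0.07
finger_force: 0.0
```

View pics/w7.png

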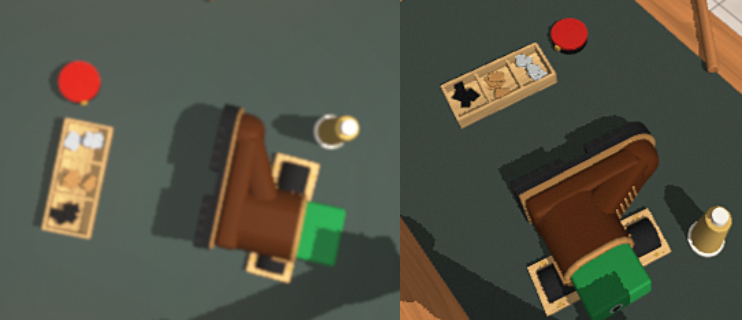

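The boot lies on its side with the leg across the bolster (about (270,220) in the left picture). Tray, tin and thread have not moved, and the gripper is clear of everything.

```bash
python3 -c "
from station import ctrl, cam
print(ctrl.sign_off())"
```

```text
the job is handed in; nothing more can be done
None
```

The boot was tipped sideways and let down on loose fingers, and it now lies with its leg on the padded rest; the tray, thread cone and polish tin were left alone, and I handed the job in at about 12 s of the 58 s limit.

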